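Collect the edged blocks from the catch tray

TASK

Take the two finished blocks, white with blue edging, out of the machine's catch tray and lay them in the orange tote next to each other, not stacked, both flat on its floor and the same way up as they came. Set each one down gently, do not drop it, and leave the bare wooden blank where it lies in the tray.

Things in the scene. Friction and masses are not known exactly. Their poses are not given: they have to be found in the camera images.
- finished_a: Finished furniture block, about 120 g: white top, blue edging on all four sides. 110 x 44 x 36 mm (x long, y wide, z tall); origin at the centre of its underside, z up. Lies flat in a fixed dark steel catch tray (260 x 430 mm, floor 4 mm thick, rim 20 mm above the table), in any of three places 120 mm apart across the tray, its length roughly away from the robot, 30 mm or more clear beside its long sides.
- finished_b: The other finished block, identical: white top, blue edging, about 120 g, 110 x 44 x 36 mm (x long, y wide, z tall); origin at the centre of its underside, z up. Lies flat in another place of the same tray, its underside 4 mm above the table.
- bare_blank: Untreated blank, to be left alone: bare brown wood all over, 110 x 44 x 36 mm (x long, y wide, z tall); origin at the centre of its underside, z up. Lies flat in the third place of the tray.
- tote: Shallow open orange tote, fixed, empty at first, right of the tray as the robot sees it: outside 300 x 240 x 70 mm (x, y, z), walls and floor 5 mm thick; origin at the centre of its underside on the table, x and y along its sides, z up. Room for both blocks next to each other along its x. Loose tools under 75 mm high lie beyond tray and tote.

How it is judged:
By the outcome, as a careful person would: the job done as asked, in the order asked, and still so for the second after the job is handed in, with the robot touching nothing.
It also fails if it takes over 56 s, if anything falls off the work surface, if the arm or the gripper's body presses on something with over 40 N, if the wrist force passes 120 N, or if a joint passes its speed limit or range.

ROBOT

A 6-joint arm with a two-finger parallel gripper is mounted at the origin on the work surface. World frame = base frame: x ahead of the robot, y to its left, z up, the work surface at z = 0. Lengths are in m, angles in rad, forces in N, time in s.
With the tool pointing down it reaches from about 0.3 to 0.875 m from the base axis. Payload 6.4 kg.
Tool frame: the origin (TCP) lies midway between the tips of the shut fingers; the grasp point (between the pads) lies 19 mm behind it (r.grip_point_offset is the distance from the TCP to the grasp point, in m); z points along the fingers, y is the direction in which the jaws open and shut (so a half turn about z gives the same grasp; the last joint's range is limited). The gripper opens to 85 mm and grips with 20 to 120 N. Pads are 22 mm wide; open, the fingers measure 114 mm over their backs; the gripper's body (76 mm by 85 mm) begins 54 mm behind the grasp point. The pads swing forward as they close: fully open they stand 13 mm farther back than shut.
Start: joints at [-1.533, 0.181, 1.607, -0, 1.354, -0.206], TCP at [0.139, -0.558, 0.231] pointing down, gripper open.
Joint ranges: [-2.99, 2.99], [-0.89, 2.07], [0.3, 2.58], [-1.14, 4.28], [0, 2.63], [-3.12, 3.12]. Speed limits (rad/s): [2.57, 2.57, 3.01, 3.14, 3.14, 3.14].

INTERFACE

Orientations are given as a rotation vector (axis times angle).
In Python, from rig import r gives the robot as it stands.
- The arm moves only by the tool carry_out, never from a script. Its argument "rows" is one flat list of numbers, 7 for each row, row after row: the shift along the world's x, y, z in mm, then the turn, a rotation vector about the world's x, y, z in degrees, then the opening, from 0 (shut) to 1 (fully open). A call has 1 to 12 rows; each row is the pose to reach, as a shift and turn from the pose commanded when the call began; what a row does not reach only later rows make up. A row lasts 1/12 s, in which the tool goes at most 41.7 mm and 7.16 degrees, less where a joint would pass 70% of its speed; a pose out of reach is approached as far as the arm can. A call with a gripper value outside its range is refused whole. The fingers move at their own pace and stop on an object; "force" is the grip in N (left out, the last holds). Time passes only in rows, so rows that repeat a pose let the fingers close. It gives the time, the measured TCP pose, the force and the opening at its end, in the units of the state.
- r.get_obs(): the state, without advancing time (a new reading comes with each control period).
- r.grab_frame(name): name is "side" or "top"; returns a dict with "img" (420x560x3 uint8, red, green, blue), "z_map" (420x560 float32, m along the optical axis (not along the pixel's ray), 0 where there is no reading), "mtx" (3x3 intrinsics, pixels), "k1" (the pictures are not rectified: a ray, as slopes to the right and down, at radius r is drawn at 1 + k1 r^2 times it, then the intrinsics apply), "R" (3x3) and "t" (3): a world point X has camera coordinates R X + t. Camera axes: x right, y down, z forward; pixel columns grow to the right and rows downward; lengths in m; the calibration is good to about 2 mm. A picture is of the moment at which its call begins.
- r.finish_job(): hands the job in, once; it reports no verdict.
Trained networks look in the newest picture that a camera, given by its name, has taken for a name from the list of things; names that differ only in an ending like _2 or _b are one class to them, and where a whole thing is asked for, a point or a joint stands for the part that bears it (a point fixed in the world has none). Each returns a list of dicts, best first, with "score" (0 to 1); they miss things now and then, are a little off and sometimes report something else, mostly with a low value. They report only what shows in the picture. A call takes as long as a camera call.
- r.look_for(camera, target): "position" ([x, y, z] in m, in the coordinates of the camera as it stood for that picture, good to about 4 mm: the middle of the surface that is visible of it).
- r.mark_of(camera, target): "position" ([x, y, z] in m, in the coordinates of the camera as it stood for that picture, good to about 4 mm: a listed point, or the origin of a listed thing).
The state is a dict: "time_s": time; "joints": joint angles; "dq": joint speeds; "effort": joint torques, N m; "position": TCP position; "tool_rot": TCP orientation; "contact_force": force on the tool from outside, world axes, zero at the start; "wrist_torque": the same for the moment, N m; "width": opening from 0.0 (shut) to 1.0 (fully open).
Only numpy, scipy, OpenCV 4.12 (cv2) and the standard library are available. Lean on these libraries where they do the work, as an engineer would, in place of code of your own. Each camera call takes 0.05 s, during which the arm holds its last target. There are 200 camera calls.

## Working session

There is one attempt and no reset: what is moved stays moved. The work goes in short steps, Python scripts to look and compute and a tool call to move; the robot and the scene stay as the last step left them, time stands still between calls to the robot, and variables do not carry over. Pictures are saved under pics/ and viewed, about 8 in all and at most 12, crops included, and the job is handed in when it is done.

Besides the shell and the picture viewer there is one more tool, called after "Call:" as a command line: name --argument value ..., lists and objects as JSON in quotes. carry_out: Moves the arm, as the interface text tells. Its arguments: {"type":"object","properties":{"rows":{"type":"array"},"force":{"type":"number"}},"required":["rows"]}

```bash
mkdir -p pics; cat > h.py <<'E'
import numpy as np, cv2
from rig import r
def world(f,p): return f["R"].T@(np.array(p)-f["t"])
def cloud(f):
    h,w=f["z_map"].shape; K=f["mtx"]
    u,v=np.meshgrid(np.arange(w),np.arange(h))
    pts=np.stack([u,v],-1).reshape(-1,1,2).astype(np.float64)
    n=cv2.undistortPoints(pts,K,np.array([f["k1"],0,0,0.])).reshape(h,w,2)
    z=f["z_map"]; P=np.dstack([n*z[...,None],z])
    return (P-f["t"])@f["R"]
def save(f,n): cv2.imwrite(f"pics/{n}.png",f["img"][...,::-1])
E
python3 - <<'E'
from h import *
np.set_printoptions(precision=4,suppress=True)
for c in ["top","side"]:
    f=r.grab_frame(c); save(f,c+"1")
    for t in ["finished_a","bare_blank","tote"]:
        for fn in ("look_for","mark_of"):
            for d in getattr(r,fn)(c,t): print(c,t,fn,round(d["score"],2),world(f,d["position"]))
o=r.get_obs(); print(o)
E
```

```text
top finished_a look_for 0.89 [0.5202 0.1627 0.0383]
top finished_a look_for 0.78 [0.5332 0.0313 0.045 ]
top finished_a mark_of 0.58 [0.5322 0.031  0.0065]
top finished_a mark_of 0.57 [0.5226 0.1631 0.0038]
top bare_blank look_for 0.64 [0.496  0.2726 0.0399]
top bare_blank mark_of 0.62 [0.4963 0.2768 0.0054]
top bare_blank mark_of 0.3 [0.5232 0.1609 0.004 ]
top tote look_for 0.61 [ 0.5054 -0.2815  0.0052]
side finished_a look_for 0.95 [0.5219 0.1473 0.0373]
side finished_a look_for 0.75 [0.5293 0.0188 0.0364]
side finished_a mark_of 0.94 [0.5301 0.0343 0.0005]
side finished_a mark_of 0.77 [0.5188 0.1594 0.0045]
side bare_blank look_for 0.72 [0.5032 0.2572 0.0327]
side bare_blank mark_of 0.66 [0.5062 0.2755 0.0004]
side tote look_for 0.65 [ 0.504  -0.2804  0.0029]
side tote mark_of 0.6 [ 0.501  -0.277  -0.0024]
{'time_s': 0.7, 'joints': array([-1.5333,  0.1807,  1.607 , -0.    ,  1.3538, -0.2063]), 'dq': array([ 0.0017,  0.0014, -0.0002, -0.    , -0.0005, -0.0003]), 'effort': array([ -0.0025, -44.4722, -35.1617,  -0.0005,   0.0007,   0.    ]), 'position': array([ 0.1388, -0.558 ,  0.2313]), 'tool_rot': array([ 3.1182,  0.382 , -0.0001]), 'contact_force': array([-0.4314, -0.4477,  0.5832]), 'wrist_torque': array([-0.0136,  0.023 , -0.0027]), 'width': 0.999684118107852}
```

```bash
python3 - <<'E'
from h import *
from scipy.spatial.transform import Rotation as Ro
f=r.grab_frame("top"); W=cloud(f); z=W[...,2]; img=f["img"]
hsv=cv2.cvtColor(img,cv2.COLOR_RGB2HSV)
for cx,cy in [(.522,.162),(.532,.031),(.497,.275)]:
    m=(np.hypot(W[...,0]-cx,W[...,1]-cy)<.08)&(abs(z-.04)<.007)&(abs(W[...,1]-cy)<.045)
    n,l,s,c=cv2.connectedComponentsWithStats(m.astype(np.uint8))
    k=1+np.argmax(s[1:,4]); q=W[l==k]
    (c,sz,a)=cv2.minAreaRect((q[:,:2]*1000).astype(np.float32))
    ca=np.degrees(np.arctan2(*np.linalg.eigh(np.cov(q[:,:2].T))[1][::-1,1]))
    print(np.round(c,1),np.round(sz,1),round(a,1),"pca yaw",round(ca%180,1),len(q),np.median(q[:,2]),"colour",np.median(img[l==k],0))
o=(hsv[...,0]>5)&(hsv[...,0]<18)&(hsv[...,1]>150)&(W[...,1]<-.1)&(z>.062)&(z<.08)
q=W[o]; print("tote rim",cv2.minAreaRect((q[:,:2]*1000).astype(np.float32)),q[:,2].mean(),len(q))
h=(z>.03)&(f["z_map"]>0); print("max heights x>.66",np.percentile(z[h&(W[...,0]>.66)],99) )
T=Ro.from_rotvec(r.get_obs()["tool_rot"]).as_matrix();print(T)
E
```

```text
[523.4 163.4] [110.7  45.2] 18.2 pca yaw 18.2 1053 0.040303654830097076 colour [176. 181. 185.]
[532.3  34.1] [ 44.1 110.2] 77.6 pca yaw 167.8 1035 0.04014693790752599 colour [176. 182. 187.]
[502.8 277.9] [ 45.9 109.3] 85.7 pca yaw 176.1 1020 0.04049845401314173 colour [175. 180. 119.]
tote rim ((500.893798828125, -273.8082275390625), (242.27786254882812, 300.6790771484375), 84.04557037353516) 0.06888010783515727 1152
max heights x>.66 0.0755937999853838
[[ 9.70432091e-01  2.41374309e-01 -2.09496175e-06]
 [ 2.41374309e-01 -9.70432091e-01 -7.09444491e-06]
 [-3.74543485e-06  6.37900706e-06 -1.00000000e+00]]
```

View pics/top1.png

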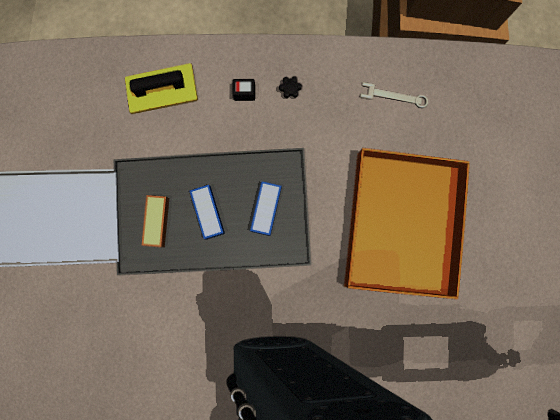

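View pics/side1.png

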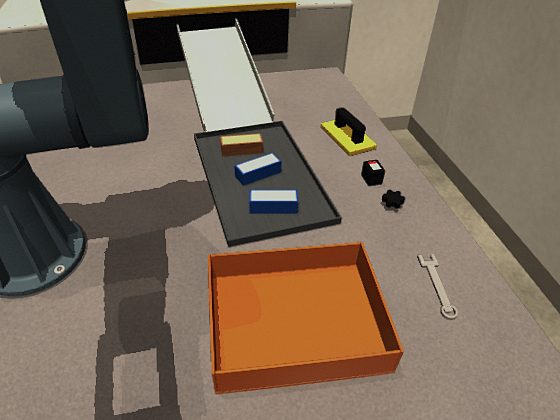

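The pictures agree with the networks. In the top view the bare blank is at px (155,220), the finished blocks are at (207,211) with yaw +18° and (265,208) with yaw −12°, and the empty tote is around (408,223) with yaw −6°. I'll take the right-hand finished block first.

Call:
carry_out --rows '[33,49,-7,0,0,-2,1,66,98,-14,0,0,-4,1,98,148,-20,0,0,-7,1,120,181,-24,0,0,-9,1,142,214,-28,0,0,-11,1,164,247,-33,0,0,-13,1,186,280,-37,0,0,-15,1,208,313,-41,0,0,-17,1,230,346,-45,0,0,-19,1,252,379,-50,0,0,-21,1,274,412,-55,0,0,-23,1,296,445,-60,0,0,-26,1]' --force 40

```text
time_s: 1.75
position: [0.4149, -0.1425, 0.1762]
tool_rot: [3.123, -0.332, 0.002]
contact_force: [1.0, -1.0, 0.6]
width: 0.997
```

```bash
cat >> h.py <<'E'
from scipy.spatial.transform import Rotation as Ro
def tgt(x,y,z,yaw):
    o=r.get_obs(); T=Ro.from_rotvec(o["tool_rot"]).as_matrix(); y0=np.degrees(np.arctan2(T[1,0],T[0,0]))
    print("t",round(o["time_s"],2),"pos",np.round(o["position"]*1e3,1),"yaw",round(y0,1),"need",np.round(np.array([x,y,z])-o["position"]*1e3,1),round(yaw-y0,1),"F",np.round(o["contact_force"],1),"w",round(o["width"],3))
E
python3 -c "
from h import *
tgt(532,34,150,-12.2)"
```

```text
t 1.75 pos [ 414.9 -142.5  176.2] yaw -12.1 need [117.1 176.5 -26.2] -0.1 F [ 1.  -1.   0.6] w 0.997
```

Call:
carry_out --rows '[0,0,0,0,0,0,1,0,0,0,0,0,0,1,0,0,0,0,0,0,1]'

```text
time_s: 2.0
position: [0.414, -0.1443, 0.176]
tool_rot: [3.124, -0.326, -0.0]
contact_force: [-0.3, -0.4, 0.4]
width: 0.997
```

Call:
carry_out --rows '[18,27,-5,0,0,0,1,38,57,-10,0,0,0,1,58,87,-15,0,0,0,1,78,117,-20,0,0,0,1,98,147,-30,0,0,0,1,110,166,-40,0,0,0,1,118,178,-50,0,0,0,1,118,178,-60,0,0,0,1,118,178,-70,0,0,0,1,118,178,-70,0,0,0,1,118,178,-70,0,0,0,1]'

```text
time_s: 2.92
position: [0.5311, 0.0321, 0.1053]
tool_rot: [3.124, -0.333, -0.003]
contact_force: [0.0, 0.3, -0.0]
width: 1.001
```

```bash
python3 -c "
from h import *
tgt(532,34,8,-12.2)
f=r.grab_frame('side'); cv2.imwrite('pics/s2.png',cv2.resize(f['img'][90:290,150:390,::-1],None,fx=3,fy=3))"
```

```text
t 2.92 pos [531.1  32.1 105.3] yaw -12.2 need [  0.9   1.9 -97.3] -0.0 F [ 0.   0.3 -0. ] w 1.001
```

View pics/s2.png

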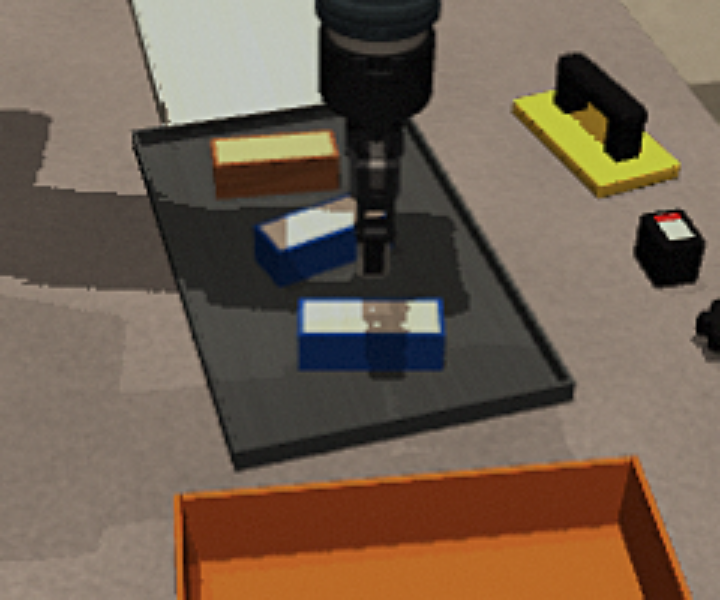

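The open gripper (finger at crop px (375,270)) is lined up over the middle of the right-hand block (370,335), so I'm descending.

Call:
carry_out --rows '[0,1,-15,0,0,0,1,1,2,-30,0,0,0,1,1,2,-45,0,0,0,1,1,2,-60,0,0,0,1,1,2,-72,0,0,0,1,1,2,-82,0,0,0,1,1,2,-90,0,0,0,1,1,2,-95,0,0,0,1,1,2,-97,0,0,0,1,1,2,-97,0,0,0,1]'

```text
time_s: 3.8
position: [0.5329, 0.0357, 0.0087]
tool_rot: [-3.124, 0.329, 0.0]
contact_force: [-0.1, -0.3, -1.5]
width: 1.001
```

Call:
carry_out --rows '[0,0,0,0,0,0,0.7,0,0,0,0,0,0,0.6,0,0,0,0,0,0,0.5,0,0,0,0,0,0,0.4,0,0,0,0,0,0,0.3,0,0,0,0,0,0,0.3,0,0,0,0,0,0,0.3,0,0,0,0,0,0,0.3]' --force 40

```text
time_s: 4.47
position: [0.5336, 0.0356, 0.0096]
tool_rot: [3.124, -0.329, 0.002]
contact_force: [-1.1, -0.6, 6.2]
width: 0.51
```

Call:
carry_out --rows '[0,0,4,0,0,0,0.3,0,0,10,0,0,0,0.3,0,0,20,0,0,0,0.3,0,0,35,0,0,0,0.3,0,0,50,0,0,0,0.3,0,0,65,0,0,0,0.3,0,0,80,0,0,0,0.3,0,0,95,0,0,0,0.3,0,0,105,0,0,0,0.3,0,0,110,0,0,0,0.3,0,0,110,0,0,0,0.3]'

```text
time_s: 5.38
position: [0.5338, 0.0357, 0.1204]
tool_rot: [3.124, -0.329, 0.004]
contact_force: [0.5, -0.8, -1.5]
width: 0.508
```

Call:
carry_out --rows '[1,-10,0,0,0,0,0.3,3,-30,0,0,0,0,0.3,6,-60,0,0,0,1,0.3,10,-95,0,0,0,2,0.3,14,-130,0,0,0,2,0.3,18,-165,0,0,0,3,0.3,22,-200,0,0,0,4,0.3,26,-235,0,0,0,5,0.3,30,-265,0,0,0,6,0.3,33,-290,0,0,0,6,0.3,35,-307,0,0,0,6,0.3,35,-316,0,0,0,6,0.3]'

```text
time_s: 6.38
position: [0.5672, -0.2828, 0.1177]
tool_rot: [-3.137, 0.169, 0.002]
contact_force: [0.7, 0.3, -1.5]
width: 0.506
```

Call:
carry_out --rows '[0,0,0,0,0,0,0.3,0,0,0,0,0,0,0.3]'

```text
time_s: 6.55
position: [0.5674, -0.2795, 0.1181]
tool_rot: [-3.136, 0.166, 0.002]
contact_force: [0.3, -0.3, -2.1]
width: 0.509
```

```bash
python3 -c "
from h import *
tgt(569,-281,10,-6)
f=r.grab_frame('side'); cv2.imwrite('pics/s3.png',cv2.resize(f['img'][90:410,150:430,::-1],None,fx=1.8,fy=1.8))"
```

```text
t 6.55 pos [ 567.4 -279.5  118.1] yaw -6.1 need [   1.6   -1.5 -108.1] 0.1 F [ 0.3 -0.3 -2.1] w 0.509
```

View pics/s3.png

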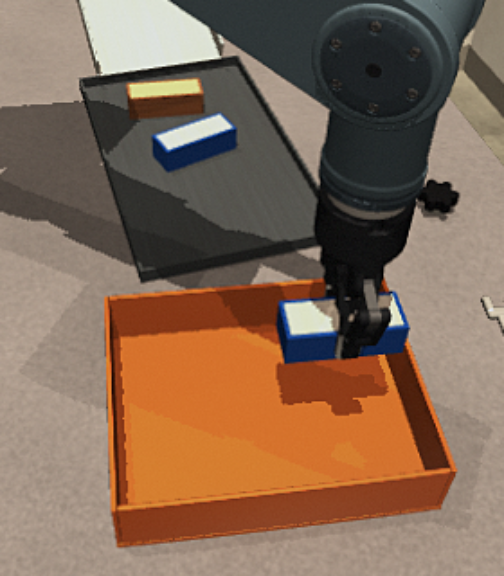

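The block is held level at crop px (345,330), over the far half of the tote. The other two are undisturbed. I'm lowering it.

Call:
carry_out --rows '[1,-1,-8,0,0,0,0.3,1,-1,-20,0,0,0,0.3,1,-1,-35,0,0,0,0.3,1,-1,-50,0,0,0,0.3,1,-1,-65,0,0,0,0.3,1,-1,-78,0,0,0,0.3,1,-1,-88,0,0,0,0.3,1,-1,-95,0,0,0,0.3,1,-1,-99,0,0,0,0.3,1,-1,-102,0,0,0,0.3,1,-1,-103,0,0,0,0.3,1,-1,-103,0,0,0,0.3]'

```text
time_s: 7.6
position: [0.5693, -0.2815, 0.0163]
tool_rot: [3.137, -0.165, 0.001]
contact_force: [-0.4, -0.6, -0.9]
width: 0.51
```

Call:
carry_out --rows '[0,0,-1,0,0,0,0.3,0,0,-1.5,0,0,0,0.3,0,0,-2,0,0,0,0.3,0,0,-2.5,0,0,0,0.3,0,0,-2.5,0,0,0,0.3]'

```text
time_s: 8.02
position: [0.569, -0.2813, 0.0135]
tool_rot: [3.137, -0.165, 0.0]
contact_force: [-0.3, -0.5, -1.0]
width: 0.509
```

Call:
carry_out --rows '[0,0,-0.5,0,0,0,0.3,0,0,-1,0,0,0,0.3,0,0,-1.5,0,0,0,0.3,0,0,-2,0,0,0,0.3,0,0,-2,0,0,0,0.3]'

```text
time_s: 8.43
position: [0.5689, -0.2812, 0.0112]
tool_rot: [-3.137, 0.165, 0.0]
contact_force: [0.4, -0.3, -1.7]
width: 0.51
```

Call:
carry_out --rows '[0,0,-0.5,0,0,0,0.3,0,0,-1,0,0,0,0.3,0,0,-1,0,0,0,0.3]'

```text
time_s: 8.68
position: [0.569, -0.2813, 0.0107]
tool_rot: [3.137, -0.165, 0.0]
contact_force: [-2.1, 1.0, 1.7]
width: 0.508
```

Contact: Fz went from −1.3 to +1.7. I'll seat it slightly and release.

Call:
carry_out --rows '[0,0,-0.4,0,0,0,0.5,0,0,-0.4,0,0,0,0.6,0,0,-0.4,0,0,0,0.7,0,0,-0.4,0,0,0,0.85,0,0,-0.4,0,0,0,1,0,0,-0.4,0,0,0,1,0,0,-0.4,0,0,0,1,0,0,-0.4,0,0,0,1]'

```text
time_s: 9.35
position: [0.569, -0.2813, 0.01]
tool_rot: [3.137, -0.165, -0.0]
contact_force: [0.1, -0.2, -1.1]
width: 0.995
```

Call:
carry_out --rows '[0,0,5,0,0,0,1,0,0,15,0,0,0,1,0,0,30,0,0,0,1,0,0,50,0,0,0,1,0,0,70,0,0,0,1,0,0,90,0,0,0,1,0,0,105,0,0,0,1,0,0,115,0,0,0,1,0,0,120,0,0,0,1]'

```text
time_s: 10.1
position: [0.5701, -0.282, 0.1334]
tool_rot: [3.135, -0.165, 0.006]
contact_force: [0.6, -0.8, -0.2]
width: 1.002
```

Call:
carry_out --rows '[-2,20,0,0,0,2,1,-4,55,0,0,0,4,1,-8,90,0,0,0,6,1,-12,125,0,0,0,8,1,-16,160,0,0,0,10,1,-20,195,0,0,0,12,1,-24,230,0,0,0,14,1,-28,265,0,0,0,16,1,-32,300,0,0,0,18,1,-36,335,0,0,0,20,1,-40,370,0,0,0,22,1,-42,400,0,0,0,24,1]'

```text
time_s: 11.1
position: [0.5258, 0.1209, 0.1299]
tool_rot: [-3.102, -0.494, 0.001]
contact_force: [-0.1, 0.6, -0.7]
width: 0.997
```

Call:
carry_out --rows '[-2,22,0,0,0,0,1,-4,40,-5,0,0,0,1,-4,44,-10,0,0,0,1,-4,44,-15,0,0,0,1,-4,44,-15,0,0,0,1]'

```text
time_s: 11.52
position: [0.522, 0.1622, 0.1135]
tool_rot: [3.103, 0.491, -0.004]
contact_force: [-0.3, 0.3, -0.6]
width: 0.999
```

```bash
python3 -c "
from h import *
tgt(523.4,163.4,8,18.2)
f=r.grab_frame('side')
for d in r.mark_of('side','finished_a'): print(round(d['score'],2),world(f,d['position']))
cv2.imwrite('pics/s4.png',cv2.resize(f['img'][90:410,150:430,::-1],None,fx=1.8,fy=1.8))"
```

```text
t 11.52 pos [522.  162.2 113.5] yaw 18.0 need [   1.4    1.2 -105.5] 0.2 F [-0.3  0.3 -0.6] w 0.999
0.79 [0.52272865 0.15958883 0.00481041]
```

View pics/s4.png

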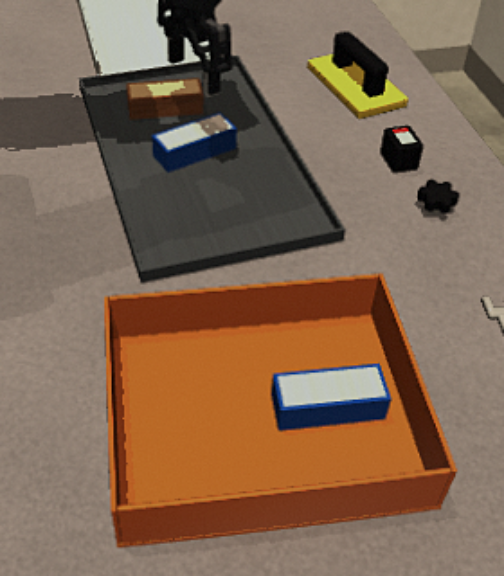

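The first block lies flat at crop px (330,397), white side up, in the far half of the tote. The gripper is over the second block, with about 30 mm to spare to the blank. I'm descending.

Call:
carry_out --rows '[1,1,-10,0,0,0,1,1,1,-25,0,0,0,1,1,1,-40,0,0,0,1,1,1,-55,0,0,0,1,1,1,-70,0,0,0,1,1,1,-82,0,0,0,1,1,1,-91,0,0,0,1,1,1,-98,0,0,0,1,1,1,-102,0,0,0,1,1,1,-104,0,0,0,1,1,1,-104,0,0,0,1]'

```text
time_s: 12.53
position: [0.5241, 0.1637, 0.0109]
tool_rot: [-3.103, -0.491, -0.0]
contact_force: [-0.1, -0.1, 0.3]
width: 0.997
```

Call:
carry_out --rows '[0,0,0,0,0,0,0.7,0,0,0,0,0,0,0.6,0,0,0,0,0,0,0.5,0,0,0,0,0,0,0.4,0,0,0,0,0,0,0.3,0,0,0,0,0,0,0.3,0,0,0,0,0,0,0.3,0,0,0,0,0,0,0.3]' --force 40

```text
time_s: 13.2
position: [0.5247, 0.1638, 0.0117]
tool_rot: [3.103, 0.491, 0.002]
contact_force: [-0.5, 0.5, 6.1]
width: 0.509
```

Call:
carry_out --rows '[0,0,4,0,0,0,0.3,0,0,10,0,0,0,0.3,0,0,20,0,0,0,0.3,0,0,35,0,0,0,0.3,0,0,50,0,0,0,0.3,0,0,65,0,0,0,0.3,0,0,80,0,0,0,0.3,0,0,95,0,0,0,0.3,0,0,105,0,0,0,0.3,0,0,110,0,0,0,0.3,0,0,110,0,0,0,0.3]'

```text
time_s: 14.12
position: [0.5248, 0.1639, 0.1225]
tool_rot: [3.103, 0.491, 0.004]
contact_force: [0.6, 0.0, -1.2]
width: 0.509
```

Call:
carry_out --rows '[-2,-10,0,0,0,-1,0.3,-6,-30,0,0,0,-2,0.3,-12,-60,0,0,0,-4,0.3,-19,-92,0,0,0,-6,0.3,-26,-124,0,0,0,-8,0.3,-33,-156,0,0,0,-10,0.3,-40,-188,0,0,0,-12,0.3,-47,-220,0,0,0,-14,0.3,-54,-252,0,0,0,-16,0.3,-61,-284,0,0,0,-18,0.3,-68,-316,0,0,0,-20,0.3,-74,-346,0,0,0,-22,0.3]'

```text
time_s: 15.12
position: [0.448, -0.1838, 0.1198]
tool_rot: [-3.138, 0.115, 0.003]
contact_force: [0.5, -0.8, -1.2]
width: 0.506
```

Call:
carry_out --rows '[-5,-25,0,0,0,-1,0.3,-10,-48,0,0,0,-2,0.3,-14,-67,0,0,0,-2,0.3,-17,-80,0,0,0,-2,0.3,-17,-85,0,0,0,-2,0.3,-17,-85,0,0,0,-2,0.3,-17,-85,0,0,0,-2,0.3]'

```text
time_s: 15.7
position: [0.4327, -0.2665, 0.1205]
tool_rot: [-3.136, 0.166, 0.001]
contact_force: [0.7, 0.5, -0.2]
width: 0.51
```

```bash
python3 -c "
from h import *
tgt(433.4,-266.9,12.5,-6)
f=r.grab_frame('side'); cv2.imwrite('pics/s5.png',cv2.resize(f['img'][90:410,150:430,::-1],None,fx=1.8,fy=1.8))"
```

```text
t 15.7 pos [ 432.7 -266.5  120.5] yaw -6.1 need [   0.7   -0.4 -108. ] 0.1 F [ 0.7  0.5 -0.2] w 0.51
```

View pics/s5.png

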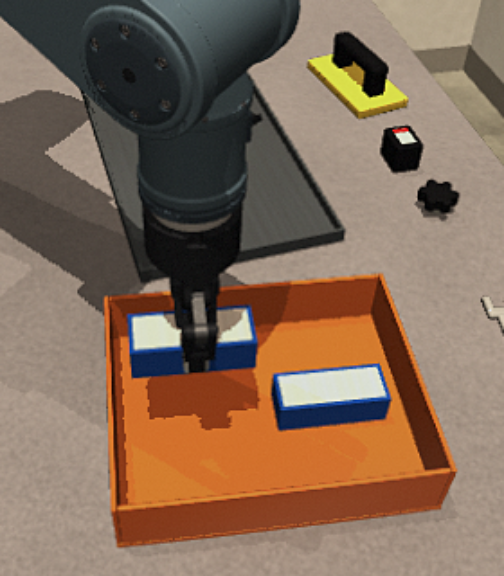

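The second block is held level at crop px (193,342), over the near half and clear of the first block at (330,397). I'm lowering it.

Call:
carry_out --rows '[0,0,-8,0,0,0,0.3,0,0,-20,0,0,0,0.3,0,0,-35,0,0,0,0.3,0,0,-50,0,0,0,0.3,0,0,-65,0,0,0,0.3,0,0,-78,0,0,0,0.3,0,0,-88,0,0,0,0.3,0,0,-95,0,0,0,0.3,0,0,-99,0,0,0,0.3,0,0,-102,0,0,0,0.3,0,0,-104,0,0,0,0.3,0,0,-104,0,0,0,0.3]'

```text
time_s: 16.75
position: [0.4331, -0.2673, 0.0171]
tool_rot: [3.137, -0.165, 0.0]
contact_force: [-0.5, 0.6, -1.0]
width: 0.512
```

Call:
carry_out --rows '[0,0,-0.5,0,0,0,0.3,0,0,-1,0,0,0,0.3,0,0,-1.5,0,0,0,0.3,0,0,-1.5,0,0,0,0.3]'

```text
time_s: 17.08
position: [0.4331, -0.2674, 0.0157]
tool_rot: [3.137, -0.165, 0.0]
contact_force: [-0.2, -0.6, -1.0]
width: 0.507
```

Call:
carry_out --rows '[0,0,-0.5,0,0,0,0.3,0,0,-1,0,0,0,0.3,0,0,-1.5,0,0,0,0.3,0,0,-2,0,0,0,0.3,0,0,-2,0,0,0,0.3]'

```text
time_s: 17.5
position: [0.4329, -0.2672, 0.0134]
tool_rot: [-3.137, 0.165, 0.0]
contact_force: [0.5, -0.6, -0.8]
width: 0.508
```

Call:
carry_out --rows '[0,0,-0.5,0,0,0,0.3,0,0,-1,0,0,0,0.3,0,0,-1,0,0,0,0.3]'

```text
time_s: 17.75
position: [0.433, -0.2673, 0.0128]
tool_rot: [3.137, -0.165, -0.0]
contact_force: [-2.2, 0.9, 2.9]
width: 0.507
```

Contact again. I'm releasing, rising and moving clear to the right.

Call:
carry_out --rows '[0,0,-0.3,0,0,0,0.5,0,0,-0.3,0,0,0,0.6,0,0,-0.3,0,0,0,0.7,0,0,-0.3,0,0,0,0.85,0,0,-0.3,0,0,0,1,0,0,-0.3,0,0,0,1,0,0,-0.3,0,0,0,1,0,0,-0.3,0,0,0,1]'

```text
time_s: 18.42
position: [0.433, -0.2672, 0.0122]
tool_rot: [-3.137, 0.165, 0.0]
contact_force: [0.9, -0.1, -0.5]
width: 0.997
```

Call:
carry_out --rows '[0,0,5,0,0,0,1,0,0,15,0,0,0,1,0,0,30,0,0,0,1,0,0,50,0,0,0,1,0,0,75,0,0,0,1,0,0,100,0,0,0,1,0,0,125,0,0,0,1,0,0,150,0,0,0,1,0,0,170,0,0,0,1,0,0,185,0,0,0,1,0,0,190,0,0,0,1,0,0,190,0,0,0,1]'

```text
time_s: 19.42
position: [0.4338, -0.2679, 0.2044]
tool_rot: [3.135, -0.165, 0.005]
contact_force: [0.1, -0.5, -0.2]
width: 0.999
```

Call:
carry_out --rows '[-15,-15,0,0,0,0,1,-35,-40,0,0,0,0,1,-55,-65,0,0,0,0,1,-80,-90,0,0,0,0,1,-105,-115,0,0,0,0,1,-130,-140,0,0,0,0,1,-155,-165,0,0,0,0,1,-180,-190,0,0,0,0,1,-205,-215,0,0,0,0,1,-225,-235,0,0,0,0,1,-235,-245,0,0,0,0,1,-235,-245,0,0,0,0,1]'

```text
time_s: 20.42
position: [0.1957, -0.5134, 0.201]
tool_rot: [-3.136, 0.171, 0.001]
contact_force: [0.0, 0.0, 0.2]
width: 0.997
```

```bash
python3 - <<'E'
from h import *
f=r.grab_frame("top"); s=r.grab_frame("side")
cv2.imwrite('pics/fin.png',np.hstack([f['img'][110:420,80:480,::-1],s['img'][90:400,150:430,::-1]]))
W=cloud(f); z=W[...,2]
for n,cx,cy in [("far",.569,-.281),("near",.433,-.267),("blank",.503,.278)]:
    m=(np.hypot(W[...,0]-cx,W[...,1]-cy)<.075)&(abs(z-.04)<.007)&(abs(W[...,1]-cy)<.05)
    q=W[m]; c,sz,a=cv2.minAreaRect((q[:,:2]*1000).astype(np.float32)); print(n,np.round(c,1),np.round(sz,1),round(a,1),"z",np.round(np.percentile(q[:,2],[10,50,90]),4),m.sum())
print(r.get_obs()["time_s"],r.get_obs()["dq"].round(3))
E
```

```text
far [ 578.1 -280.4] [ 46.2 130.5] 84.4 z [0.0376 0.0409 0.0437] 1024
near [ 431.2 -265.5] [ 44.4 109.5] 83.7 z [0.0382 0.0409 0.0436] 1022
blank [502.8 277.4] [ 44.2 109.3] 85.9 z [0.0374 0.0404 0.0433] 1006
20.5167 [ 0.029 -0.018  0.01   0.001  0.002  0.002]
```

View pics/fin.png

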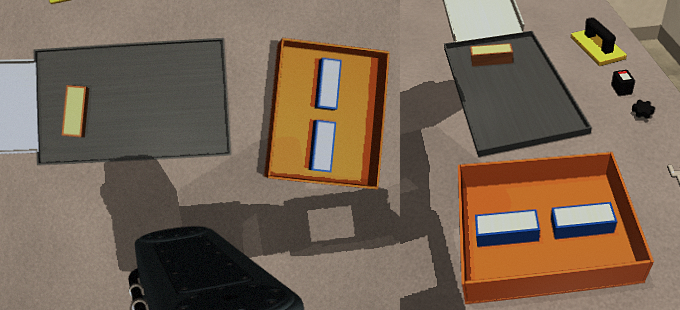

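Both finished blocks lie flat, white side up, in the tote at composite px (328,84) and (322,146) in the top view. The blank is untouched at (74,110) and the arm is clear. The 130 mm length read for the far block includes pixels of the tote wall.

```bash
python3 -c "
from rig import r
print(r.finish_job())"
```

```text
the job is handed in; nothing more can be done
None
```

Both finished blocks are in the orange tote, end to end along its length with a gap between them, and the job is handed in. I lowered each one until light contact (about 2–3 N) before letting go. The arm was clear of everything at about 20.5 s, against the 56 s limit.

- **Finished blocks:** in the last pictures both lie flat with the white side up. Their tops are at 41 mm, which matches a 36 mm block on the tote's 5 mm floor.
- **Bare blank:** its position is the same as at the start to within 1 mm.
- **One check disagreed:** the length I measured for the far block came out at 130 mm instead of 110 mm. I think the mask picked up part of the tote wall, because the pictures show the block flat and clear of it; I did not measure it again.

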